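# Close the tasting box and turn its sign

### The job

Tasting is over: push the sliding wooden lid of the bread-sample box fully home, over the small ridge at the end of its channel, so that its end is flush with the box. Also spin the pivoted two-sided sign half a turn, either way, so that the face with the plain level bar (not the round loaf) looks to the customers on the far side of the counter from the robot, square with its foot. Leave the jar, the bowl and the wheel cutter near them where they are.

Things in the scene. Friction and masses are not known exactly. Their poses are not given: they have to be found in the camera images.
- box: Pale open-topped wooden sample box, fixed. 206 mm long (x), 110 wide (y), 80 high; origin under its middle on the counter; from x=-106 (closed end) to x=+100 mm (mouth end). The lid runs along x on ledges 62 mm high, under side lips (underside 75.5, top 80 mm high, 88 mm gap between them); the mouth is open above 62 mm.
- lid: Loose pale wooden lid, 195 x 100 x 6 mm, 0.2 kg, lying in the box's channel, 45 to 70 mm out of the mouth at the start, pushed towards the box's -x. Axes as the box's; origin level with the soles of its two low skids; home when it is at the box's x=0. The plate runs from x=-95 to +100 mm, 3.5 to 9.5 mm above the origin.
- lid_end (a point): Middle of the lid's outer (+x) end face, at the height of the plate's top, 72 mm above the counter. Above it stands an upright grip bar, 60 mm wide (y), 10 mm thick, its top 20 mm above this point, its outer face in line with the lid's end. Home, this point is at x=+100 mm of the box. Axes as the box's.
- ridge (a point): Crest of the low rounded ridge, 2.5 mm high, across the channel near the closed end (x=-78 mm of the box). In its last 22 mm the lid's front skid climbs it, crests it 13 mm from home and drops behind it within 4 mm of home; this takes a few newtons. A stop ends the travel about 3 mm beyond flush.
- loaf_face (a point): Middle of the board's other face, with a round loaf in relief, 68 mm across and 4 mm high, with three slashes; it looks to the customers at the start. Its +x axis points out of this face.
- sign_stand: Dark wooden foot of the sign, 80 (x) x 130 (y) x 20 mm, fixed to the counter; origin under its middle, on the pivot's vertical axis; its +x points to the customers, away from the robot.
- sign (a joint): Turn of the sign board about its upright pivot, rad, counter-clockwise from above, no stops. 0: board along the foot's y, loaf face to the customers (+x of the foot); at +pi or -pi the bar face looks to them. Starts between -0.6 and 0.6. The pivot is stiff (0.06 N m): the board stays where it is left.
- bar_face (a point): Middle of the sign board's barred face (level bar in relief, 86 x 20 x 4 mm), 6 mm from the pivot axis, 105 mm above the counter. Its -x axis points out of this face, z up, y along the board. Board: 150 mm wide (75 each side of the axis), 12 mm thick, from 50 to 160 mm above the counter, nothing above it.
- jar: Bystander, to be left alone: squat amber jar, 70 mm across, 95 mm high; origin under its middle.
- bowl: Bystander, to be left alone: white bowl, 110 mm across, 50 mm high; origin under its middle.
- cutter: Bystander, to be left alone: wheel cutter lying flat, 200 mm long with a 90 mm wheel, 24 mm thick; origin under its length, on the counter.
There are look-alikes about, which are no part of the job. Leave any red look-alike of the lid alone.

How it is judged:
By the outcome, as a careful person would: the job done as asked, in the order asked, and still so for the second after the job is handed in, with the robot touching nothing.
It also fails if it takes over 54 s, if anything falls off the work surface, if the arm or the gripper's body presses on something with over 40 N, if the wrist force passes 120 N, or if a joint passes its speed limit or range.

### The arm

A 6-joint arm with a two-finger parallel gripper is mounted at the origin on the work surface. World frame = base frame: x ahead of the robot, y to its left, z up, the work surface at z = 0. Lengths are in m, angles in rad, forces in N, time in s.
With the tool pointing down it reaches from about 0.35 to 0.975 m from the base axis. Payload 4.9 kg.
Tool frame: the origin (TCP) lies at the very end of the fingers, on their centre line; the grasp point (between the pads) lies r.pinch_z behind it (r.pinch_z is the distance from the TCP to the grasp point, in m); x points along the fingers, y is the direction in which the jaws open and shut, and the axes are right-handed (so a half turn about x gives the same grasp; the last joint's range is limited). The gripper opens to 85 mm and grips with 20 to 120 N. Pads are 22 mm wide; open, the fingers measure 114 mm over their backs; the gripper's body (76 mm by 85 mm) begins 54 mm behind the grasp point. The pads swing forward as they close: fully open they stand 13 mm farther back than shut.
Start: joints at [0.995, 0.053, 1.613, -0, 1.476, -0.119], TCP at [0.276, 0.561, 0.231] pointing down, gripper open.
Joint ranges: [-3.01, 3.01], [-1.01, 2.22], [0.06, 2.58], [-1.02, 4.17], [0.09, 2.62], [-3.14, 3.14]. Speed limits (rad/s): [2.57, 2.57, 3.14, 3.14, 3.14, 3.14].

### API

Orientations are given as a unit quaternion [x, y, z, w].
In Python, from plant import get_obs, cams, job, r gives the robot as it stands.
- The arm moves only by the tool play_rows, never from a script. Its argument "steps" is a list of rows, each an object with "slide": the shift along the tool's x, y, z in m, a list of three; "turn": the turn, a rotation vector about the tool's x, y, z in rad, a list of three. A call has 1 to 5 rows; each row is the pose to reach, as a shift and turn from the pose commanded when the call began, along the tool's axes at that moment; what a row does not reach only later rows make up. A row lasts 1/8 s, in which the tool goes at most 62.5 mm and 10.7 degrees, less where a joint would pass 70% of its speed; a pose out of reach is approached as far as the arm can. A call with a gripper value outside its range is refused whole. "hand" is the closure, from -1 (fully open) to 1 (shut), set as the call begins (left out, the last holds). The fingers move at their own pace and stop on an object; "grip_force" is the grip in N (left out, the last holds). Time passes only in rows, so rows that repeat a pose let the fingers close. It gives the time, the measured TCP pose, the force and the opening at its end, in the units of the state.
- get_obs(): the state, without advancing time (a new reading comes with each control period).
- cams.read_camera(name): name is "scene" or "top"; returns (picture, depth): 480x640x3 uint8, blue, green, red; 480x640 float32, m along the optical axis (not along the pixel's ray), 0 where there is no reading.
- cams.calibration(name): a dict with "fx", "fy", "cx", "cy" (pixels), "R" (3x3) and "t" (3): a world point X has camera coordinates R X + t. Camera axes: x right, y down, z forward; pixel columns grow to the right and rows downward; lengths in m; the calibration is good to about 2 mm. A picture is of the moment at which its call begins. calibration takes no time and is no camera call.
- job.hand_in(): hands the job in, once; it reports no verdict.
The state is a dict: "time": time; "joint_pos": joint angles; "joint_velocities": joint speeds; "joint_torque": joint torques, N m; "ee_pos": TCP position; "tool_rot": TCP orientation; "force": force on the tool from outside, world axes, zero at the start; "moment": the same for the moment, N m; "grip_width": opening from 0.0 (shut) to 1.0 (fully open).
Only numpy, scipy, OpenCV 4.12 (cv2) and the standard library are available. Lean on these libraries where they do the work, as an engineer would, in place of code of your own. Each camera call takes 0.05 s, during which the arm holds its last target.

## Working session

There is one attempt and no reset: what is moved stays moved. The work goes in short steps, Python scripts to look and compute and a tool call to move; the robot and the scene stay as the last step left them, time stands still between calls to the robot, and variables do not carry over. Pictures are saved under pics/ and viewed, and the job is handed in when it is done.

Besides the shell and the picture viewer there is one more tool, called after "Request:" as name([rows], argument=value, ...), one row to a line, values as JSON. play_rows: Moves the arm, as the interface text tells. Its arguments: {"type":"object","properties":{"steps":{"type":"array"},"hand":{"type":"number"},"grip_force":{"type":"number"}},"required":["steps"]}

```bash
mkdir -p pics; ls
python3 - <<'E'
from plant import get_obs,cams,job,r
import cv2,numpy as np
for n in("scene","top"):
    p,d=cams.read_camera(n); cv2.imwrite(f"pics/{n}0.png",p); np.save(f"pics/{n}0.npy",d)
    c=cams.calibration(n); print(n,c)
o=get_obs(); print(o, r.pinch_z)
E
```

```text
pics
scene {'fx': 527.1644538616023, 'fy': 527.1644538616023, 'cx': 321.9775886438971, 'cy': 235.98649350833148, 'R': array([[-0.2703966 ,  0.96264057, -0.01445002],
       [ 0.62261734,  0.16339988, -0.76527651],
       [-0.73432508, -0.215925  , -0.64353948]]), 't': array([ 0.10016321, -0.27783739,  1.29109993])}
top {'fx': 614.5769463341509, 'fy': 614.5769463341509, 'cx': 313.6515276409801, 'cy': 242.11155435677708, 'R': array([[-0.01882743, -0.99970905, -0.01507812],
       [-0.99824046,  0.0196436 , -0.0559474 ],
       [ 0.05622732,  0.01399824, -0.99831986]]), 't': array([0.04616149, 0.52899908, 1.16333178])}
{'time': 0.1, 'joint_pos': array([ 9.94994489e-01,  5.33373966e-02,  1.61414905e+00,  4.41632073e-07,
        1.47603147e+00, -1.19005575e-01]), 'joint_velocities': array([-0.00025794, -0.00177749, -0.00537275, -0.0004687 , -0.00274378,
        0.00159292]), 'joint_torque': array([ 7.04856120e-04, -3.94903636e+01, -3.71363854e+01, -1.05410529e-04,
        3.85225634e-03,  5.29403039e-06]), 'ee_pos': array([0.27536245, 0.56043675, 0.23016167]), 'tool_rot': array([ 0.15946136,  0.68897502, -0.16074129,  0.68851124]), 'force': array([-0.41868848, -0.34614503,  0.48270878]), 'moment': array([-0.04364073, -0.0702035 , -0.08974021]), 'grip_width': 0.9960798452081295} 0.0187
```

View pics/scene0.png

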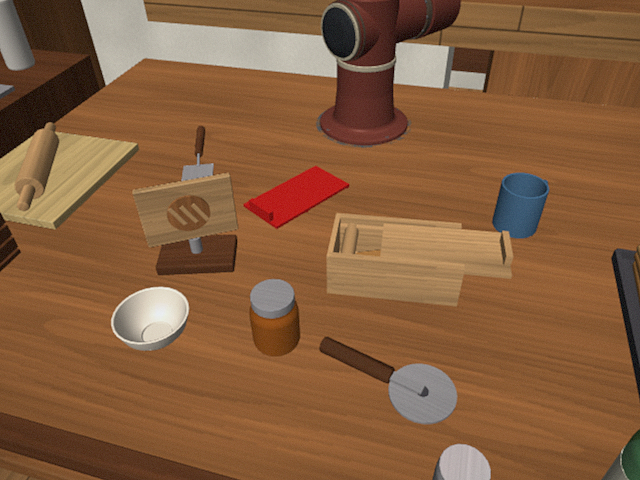

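View pics/top0.png

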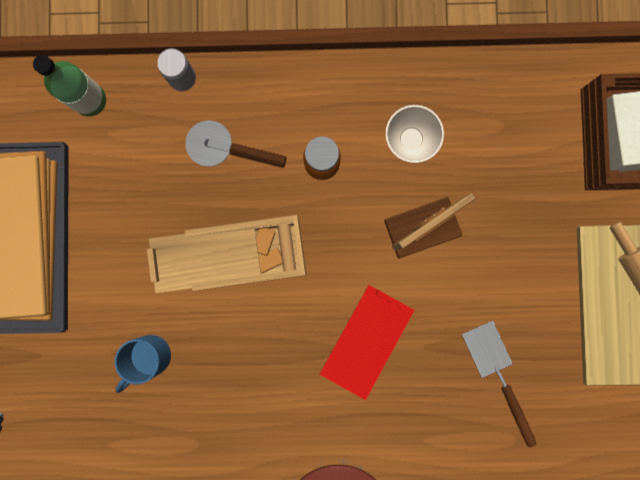

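The top view shows the pale box with its lid sticking out to the left (bar at about 154,265), and the sign at about (433,222). The look-alike for the lid is the red plate at (367,342), which I'll leave. The pale lid in the box at (200,258) is the one to push. For the sign, the spatula (490,350) and cutting board (610,300) are distractors. The board with the loaf is in the scene view at (188,210). I'll check all this in crops.

```bash
cat > h.py <<'E'
import numpy as np
from plant import cams
def ray(n,u,v,z):
    c=cams.calibration(n);R=np.array(c['R']);t=np.array(c['t'])
    d=R.T@np.array([(u-c['cx'])/c['fx'],(v-c['cy'])/c['fy'],1]);o=-R.T@t
    return o+d*(z-o[2])/d[2]
def cloud(n,d):
    c=cams.calibration(n);R=np.array(c['R']);t=np.array(c['t'])
    v,u=np.mgrid[:480,:640]
    P=np.stack([(u-c['cx'])/c['fx']*d,(v-c['cy'])/c['fy']*d,d],-1)
    return (P-t)@R
E
python3 - <<'E'
import cv2,numpy as np
a=cv2.imread('pics/top0.png')
b=cv2.resize(a[200:310,140:315],None,fx=4.5,fy=4.5,interpolation=cv2.INTER_CUBIC);cv2.imwrite('pics/c1.png',b)
b=cv2.resize(a[180:270,370:490],None,fx=6,fy=6,interpolation=cv2.INTER_CUBIC);cv2.imwrite('pics/c2.png',b)
E
```

```text
(no output)
```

View pics/c1.png

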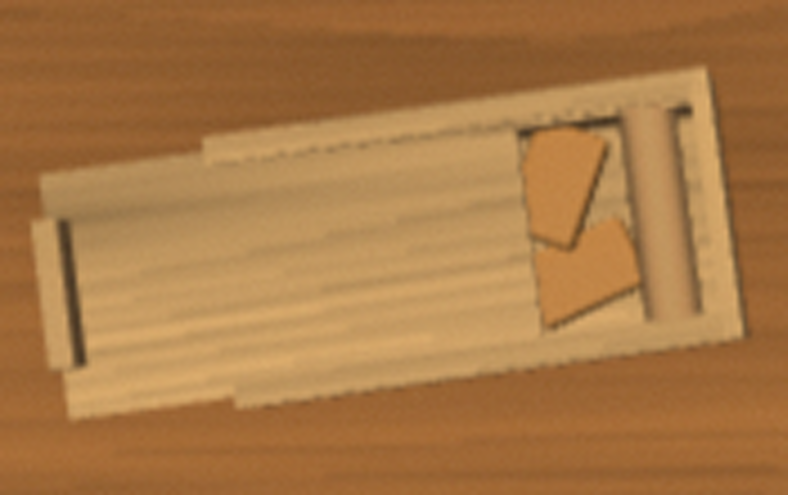

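View pics/c2.png

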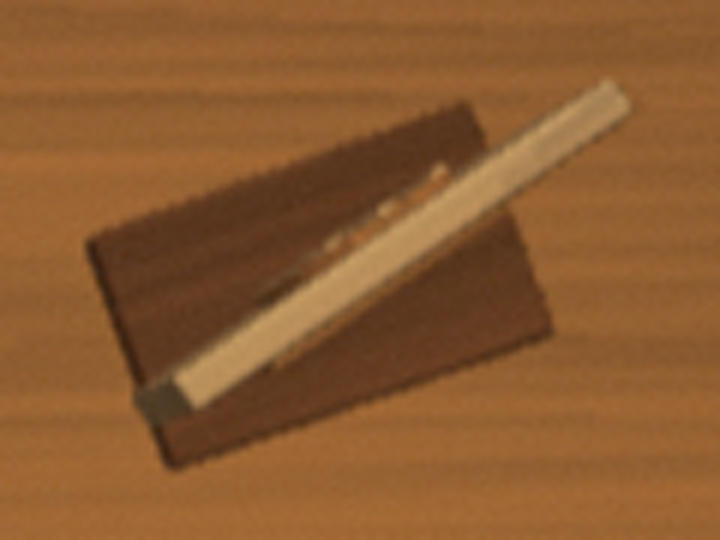

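```bash
cat > m1.py <<'E'
import numpy as np
from h import *
C=lambda p,f,o:(p[0]/f+o[0],p[1]/f+o[1])
bx=[ray('top',*C(p,4.5,(140,200)),.08)[:2] for p in [(707,68),(744,337),(203,137),(236,408)]]
bar=[ray('top',*C(p,4.5,(140,200)),.092)[:2] for p in [(32,222),(50,368)]]
bd=[ray('top',*C(p,6,(370,180)),.16)[:2] for p in [(608,80),(633,103),(172,378),(195,408)]]
ft=[ray('top',*C(p,6,(370,180)),.02)[:2] for p in [(90,242),(468,102),(552,330),(172,470)]]
for n,x in zip(('box','bar','board','foot'),(bx,bar,bd,ft)): print(n,np.round(x,4).tolist())
bx=np.array(bx)
ce=(bx[0]+bx[1])/2; me=(bx[2]+bx[3])/2; ax=(me-ce); L=np.linalg.norm(ax); ax/=L
print('boxL',L,'W',np.linalg.norm(bx[0]-bx[1]),'axis',ax,np.degrees(np.arctan2(ax[1],ax[0])),'origin',ce+ax*.106+ax*(L-.206)/2)
b=np.mean(bar,0); print('bar mid',b, 'along from closed',(b-ce)@ax-.106)
ft=np.array(ft);bd=np.array(bd)
print('foot c',ft.mean(0),'sz',np.linalg.norm(ft[0]-ft[1]),np.linalg.norm(ft[1]-ft[2]))
y=ft[0]-ft[1]+ft[3]-ft[2]; print('foot y dir deg',np.degrees(np.arctan2(y[1],y[0])))
y=bd[2]-bd[0]+bd[3]-bd[1]; print('board c',bd.mean(0),'len',np.linalg.norm(y)/2,'deg',np.degrees(np.arctan2(y[1],y[0])))
for n in('top','scene'):
    P=cloud(n,np.load(f'pics/{n}0.npy')).reshape(-1,3)
    m=(abs(P[:,2]-.160)<.004)&(np.linalg.norm(P[:,:2]-ft.mean(0),axis=1)<.11); Q=P[m]
    if len(Q)>5:
        q=Q[:,:2]-Q[:,:2].mean(0); v=np.linalg.svd(q)[2][0]; print(n,'bd depth',len(Q),Q.mean(0),np.degrees(np.arctan2(v[1],v[0])),np.ptp(q@v))
    m=(abs(P[:,2]-.020)<.004)&(np.linalg.norm(P[:,:2]-ft.mean(0),axis=1)<.11); print(n,'foot',P[m].mean(0),m.sum())
    m=(abs(P[:,2]-.080)<.003)&(np.linalg.norm(P[:,:2]-ce-ax*.106,axis=1)<.15); print(n,'rim',P[m].mean(0),m.sum(),((P[m][:,:2]-ce)@ax).min(),((P[m][:,:2]-ce)@ax).max())
    m=(abs(P[:,2]-.092)<.003)&(np.linalg.norm(P[:,:2]-b,axis=1)<.06); print(n,'bar',P[m].mean(0) if m.any() else 0,m.sum())
E
python3 m1.py
```

```text
box [[0.5759, 0.0642], [0.4671, 0.0512], [0.552, 0.2685], [0.4425, 0.256]]
bar [[0.5183, 0.3346], [0.46, 0.3276]]
board [[0.5986, -0.2329], [0.592, -0.2396], [0.5173, -0.1087], [0.5088, -0.1149]]
foot [[0.5685, -0.1012], [0.6108, -0.2225], [0.5375, -0.2468], [0.4954, -0.1253]]
boxL 0.20599762293492654 W 0.10950468084925258 axis [-0.11773658  0.99304486] 96.76149236453287 origin [0.5090136  0.16295782]
bar mid [0.48916246 0.33113978] along from closed 0.1693482499727022
foot c [ 0.55305911 -0.173923  ] sz 0.12848455801798903 0.07721073890817205
foot y dir deg 109.16768573321971
board c [ 0.55417574 -0.17401219] len 0.14919396881276825 deg 123.43612484184315
top bd depth 594 [ 0.55317232 -0.17260838  0.16074793] 123.40489896068871 0.1505950772398908
top foot [ 0.55276296 -0.17072984  0.02072565] 1869
top rim [0.51012679 0.15383461 0.08043657] 1377 0.0009572418421450757 0.25250951628965523
top bar [0.49007269 0.32704629 0.09197322] 181
scene bd depth 568 [ 0.55522447 -0.17360303  0.15912635] -56.5686243204722 0.14947925692366298
scene foot [ 0.55934982 -0.1671361   0.01982838] 2044
scene rim [0.51673801 0.1528356  0.07971695] 1757 0.00023912629374426046 0.2056668546645625
scene bar [0.49120835 0.32658506 0.09144506] 193
```

```bash
cat > g.py <<'E'
import numpy as np
from scipy.spatial.transform import Rotation as Ro
from plant import get_obs
AX=np.array([-0.1177,0.9930,0])
BO=np.array([0.5095,0.163,0])
def go(p,zdir):  # slide/turn to TCP p, tool x down, tool z along +-zdir (nearest)
    o=get_obs();R=Ro.from_quat(o['tool_rot'])
    best=None
    for s in(1,-1):
        z=np.array([*zdir[:2],0])*s;z/=np.linalg.norm(z);x=np.array([0,0,-1.]);y=np.cross(z,x)
        D=Ro.from_matrix(np.stack([x,y,z],1)); w=(R.inv()*D).as_rotvec()
        print('  alt',s,np.round(w,4))
        if best is None or np.linalg.norm(w)<np.linalg.norm(best): best=w
    print('slide',np.round(R.inv().apply(np.array(p)-o['ee_pos']),4),'turn',np.round(best,4))
    print('axes',np.round(R.as_matrix(),3).tolist(),'p',np.round(o['ee_pos'],4),'F',np.round(o['force'],1),'q',np.round(o['joint_pos'],3),'g',o['grip_width'],'t',o['time'])
E
python3 - <<'E'
from g import *
b=np.array([0.4895,0.331,0])
print(b+AX*.05)
go(b+AX*.05+[0,0,.16],AX)
E
```

```text
[0.483615 0.38065  0.      ]
  alt 1 [-2.1456e+00 -2.2000e-03  9.0000e-04]
  alt -1 [9.96e-01 7.00e-04 1.90e-03]
slide [ 0.0702 -0.0694  0.2662] turn [9.96e-01 7.00e-04 1.90e-03]
axes [[-0.001, 0.441, 0.897], [-0.002, 0.897, -0.441], [-1.0, -0.002, -0.0]] p [0.2754 0.5604 0.2302] F [-0.4 -0.3  0.5] q [ 0.995  0.053  1.614  0.     1.476 -0.119] g 0.9960798452081295 t 0.1
```

Request:
play_rows([
  {"slide":[0.01,-0.014,0.053],"turn":[0.17,0,0]},
  {"slide":[0.02,-0.028,0.106],"turn":[0.34,0,0]},
  {"slide":[0.03,-0.042,0.16],"turn":[0.51,0,0]},
  {"slide":[0.05,-0.056,0.213],"turn":[0.68,0,0]},
  {"slide":[0.07,-0.07,0.266],"turn":[0.85,0,0]},
], hand=1, grip_force=40)

```text
time: 0.72
ee_pos: [0.4845, 0.3793, 0.1605]
tool_rot: [0.431, 0.56, -0.431, 0.56]
force: [0.2, 0.7, -0.5]
grip_width: -0.002
```

Run:
```python
from g import *
b=np.array([0.4895,0.331,0])
go(b+AX*.035+[0,0,.11],AX)
```

```text
alt 1 [-3.0012e+00 -2.0000e-04 -1.0000e-04]
  alt -1 [ 1.404e-01 -1.000e-04  1.000e-04]
slide [ 0.0505 -0.0026  0.0134] turn [ 1.404e-01 -1.000e-04  1.000e-04]
axes [[-0.0, 0.967, 0.256], [0.0, 0.256, -0.967], [-1.0, -0.0, -0.0]] p [0.4845 0.3793 0.1605] F [ 0.2  0.7 -0.5] q [0.543 0.083 1.702 0.    1.357 0.285] g -0.001726447253451257 t 0.725
```

Request:
play_rows([
  {"slide":[0.04,0,0],"turn":[0.14,0,0]},
  {"slide":[0.091,0,0.005],"turn":[0.14,0,0]},
  {"slide":[0.091,-0.002,0.014],"turn":[0.14,0,0]},
])

```text
time: 1.1
ee_pos: [0.4814, 0.3641, 0.0646]
tool_rot: [0.464, 0.531, -0.472, 0.529]
force: [-0.0, -0.3, 0.2]
grip_width: -0.001
```

Run:
```python
from g import *
b=np.array([0.4895,0.331,0])
go(b+AX*.011+[0,0,.07],AX)
from plant import cams
import cv2
p,d=cams.read_camera('scene'); cv2.imwrite('pics/s1.png',cv2.resize(p[160:330,300:560],None,fx=3,fy=3))
```

```text
alt 1 [-3.1354 -0.0166  0.0071]
  alt -1 [0.0061 0.0045 0.0106]
slide [-0.0053  0.0039  0.0228] turn [0.0061 0.0045 0.0106]
axes [[-0.01, 0.992, 0.124], [-0.006, 0.124, -0.992], [-1.0, -0.011, 0.005]] p [0.4814 0.3641 0.0646] F [-0.  -0.3  0.2] q [ 0.524  0.167  1.782 -0.     1.204  0.4  ] g -0.0011883784353323601 t 1.1
```

View pics/s1.png

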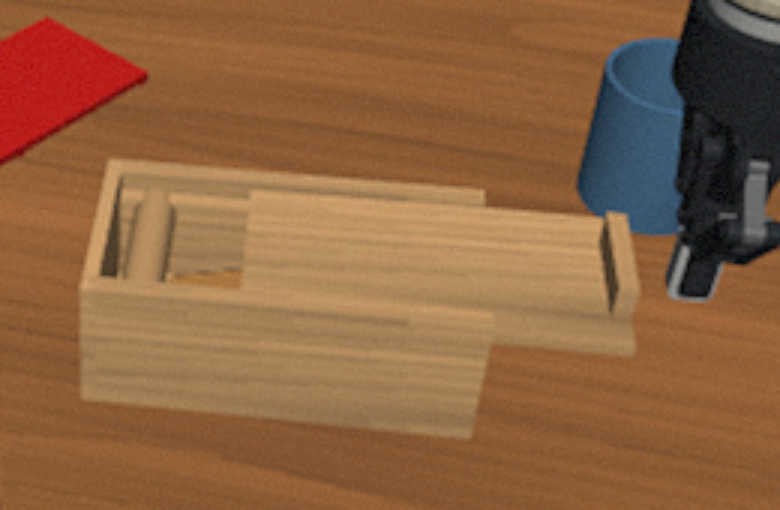

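Request:
play_rows([
  {"slide":[0,0,0],"turn":[0,0,0]},
  {"slide":[0,0.002,0],"turn":[0.006,0,0]},
])

```text
time: 1.4
ee_pos: [0.4888, 0.3682, 0.0734]
tool_rot: [0.471, 0.528, -0.468, 0.529]
force: [0.3, -0.7, -0.3]
grip_width: 0.001
```

Run:
```python
from g import *
b=np.array([0.4895,0.331,0])
go(b+AX*.011+[0,0,.07],AX)
p=get_obs()['ee_pos'];print('box coords',(p-BO)@AX,(p-BO)@np.array([-.993,-.1177,0]))
```

```text
alt 1 [-3.1415  0.0071 -0.0032]
  alt -1 [ 0.0001 -0.002  -0.0045]
slide [ 0.0033 -0.0037  0.026 ] turn [ 0.0001 -0.002  -0.0045]
axes [[0.004, 0.993, 0.118], [0.003, 0.118, -0.993], [-1.0, 0.005, -0.002]] p [0.4888 0.3682 0.0734] F [ 0.3 -0.7 -0.3] q [0.524 0.164 1.769 0.    1.203 0.406] g 0.000823489599450959 t 1.4
box coords 0.20619415070367672 -0.0035467272596537936
```

Request:
play_rows([
  {"slide":[0,-0.002,0.004],"turn":[0,0,0]},
  {"slide":[0,-0.002,0.004],"turn":[0,0,0]},
  {"slide":[0,-0.002,0.004],"turn":[0,0,0]},
])

```text
time: 1.78
ee_pos: [0.4857, 0.3628, 0.0705]
tool_rot: [0.47, 0.529, -0.47, 0.529]
force: [0.3, -0.2, -0.1]
grip_width: 0.001
```

Run:
```python
from g import *
b=np.array([0.4895,0.331,0])
go(b+AX*.011+[0,0,.07],AX)
p=get_obs()['ee_pos'];print('box coords',(p-BO)@AX,(p-BO)@np.array([-.993,-.1177,0]))
```

```text
alt 1 [-3.1415e+00  4.0000e-04 -2.0000e-04]
  alt -1 [ 0.0001 -0.0001 -0.0003]
slide [0.0005 0.     0.021 ] turn [ 0.0001 -0.0001 -0.0003]
axes [[0.0, 0.993, 0.118], [0.0, 0.118, -0.993], [-1.0, 0.0, -0.0]] p [0.4857 0.3628 0.0705] F [ 0.3 -0.2 -0.1] q [0.519 0.158 1.781 0.    1.202 0.401] g 0.001054557737171273 t 1.775
box coords 0.201215031367062 0.0001225460913709904
```

Request:
play_rows([
  {"slide":[0,0,0.012],"turn":[0,0,0]},
  {"slide":[0,0,0.024],"turn":[0,0,0]},
  {"slide":[0,0,0.035],"turn":[0,0,0]},
  {"slide":[0,0,0.045],"turn":[0,0,0]},
  {"slide":[0,0,0.055],"turn":[0,0,0]},
])

```text
time: 2.4
ee_pos: [0.4922, 0.3073, 0.0702]
tool_rot: [0.47, 0.529, -0.47, 0.529]
force: [0.1, 0.4, -0.2]
grip_width: 0.003
```

```bash
cat > lid.py <<'E'
from g import *
import cv2,sys
from plant import cams
from h import cloud
o=get_obs();p=o['ee_pos'];print('tcp box',np.round([(p-BO)@AX,(p-BO)@np.array([-.993,-.1177,0]),p[2]],4),'F',np.round(o['force'],1),o['time'])
for n in('top','scene'):
    im,d=cams.read_camera(n); cv2.imwrite(f'pics/{n}_{sys.argv[1]}.png',im)
    cv2.imwrite(f'pics/{n}_{sys.argv[1]}_c.png',cv2.resize(im[200:310,140:315] if n=='top' else im[190:320,310:540],None,fx=4.5 if n=='top' else 3.4,fy=4.5 if n=='top' else 3.4,interpolation=cv2.INTER_CUBIC))
    P=cloud(n,d).reshape(-1,3);q=P-BO;x=q@AX;y=q@np.array([-.993,-.1177,0])
    m=(abs(P[:,2]-.092)<.003)&(abs(y)<.026)&(x>.05)&(x<.2)
    if m.sum()>5: print(n,'bar top x',m.sum(),np.percentile(x[m],[2,50,98]))
    m=(abs(P[:,2]-.080)<.002)&(abs(abs(y)-.05)<.004)&(x>-.1)&(x<.15)
    if m.sum()>5: print(n,'lip x',m.sum(),np.percentile(x[m],[98,99.5]))
E
python3 lid.py a
```

```text
tcp box [0.1453 0.0002 0.0702] F [ 0.1  0.4 -0.2] 2.4
top bar top x 146 [0.12414214 0.12938674 0.13466829]
top lip x 556 [0.09681667 0.10005165]
scene bar top x 203 [0.12255913 0.12949338 0.15294281]
scene lip x 837 [0.09637876 0.09937161]
```

View pics/scene_a_c.png

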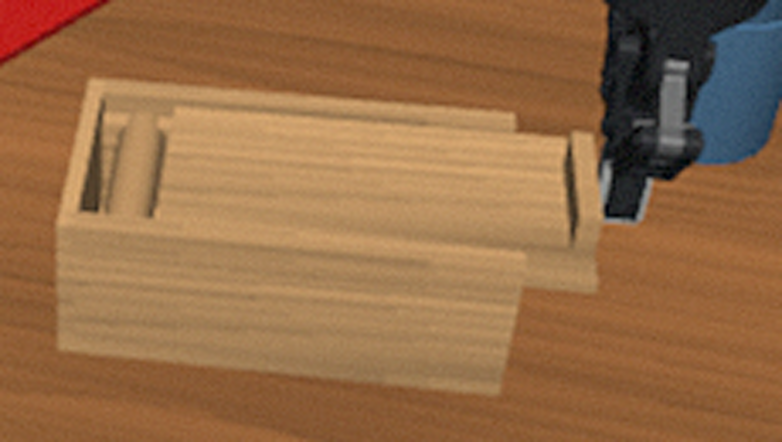

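The crop shows the fingers in contact with the bar and the lid sliding straight, so I'll carry on slowly over the ridge.

Request:
play_rows([
  {"slide":[0,0,0.005],"turn":[0,0,0]},
  {"slide":[0,0,0.01],"turn":[0,0,0]},
  {"slide":[0,0,0.014],"turn":[0,0,0]},
  {"slide":[0,0,0.018],"turn":[0,0,0]},
  {"slide":[0,0,0.021],"turn":[0,0,0]},
])

```text
time: 3.12
ee_pos: [0.4946, 0.287, 0.0702]
tool_rot: [0.47, 0.529, -0.47, 0.529]
force: [-0.5, 0.2, 0.2]
grip_width: 0.001
```

Request:
play_rows([
  {"slide":[0,0,0.003],"turn":[0,0,0]},
  {"slide":[0,0,0.006],"turn":[0,0,0]},
  {"slide":[0,0,0.009],"turn":[0,0,0]},
  {"slide":[0,0,0.012],"turn":[0,0,0]},
  {"slide":[0,0,0.012],"turn":[0,0,0]},
])

```text
time: 3.75
ee_pos: [0.4961, 0.2749, 0.0702]
tool_rot: [0.47, 0.528, -0.47, 0.529]
force: [0.3, 0.1, 0.4]
grip_width: -0.002
```

```bash
python3 lid.py b
```

```text
tcp box [0.1127 0.0002 0.0702] F [0.3 0.1 0.4] 3.75
top bar top x 101 [0.09094589 0.09474789 0.09921407]
top lip x 562 [0.09401388 0.09868684]
scene bar top x 199 [0.09080505 0.09746785 0.11877073]
scene lip x 862 [0.09638579 0.09928929]
```

View pics/scene_b_c.png

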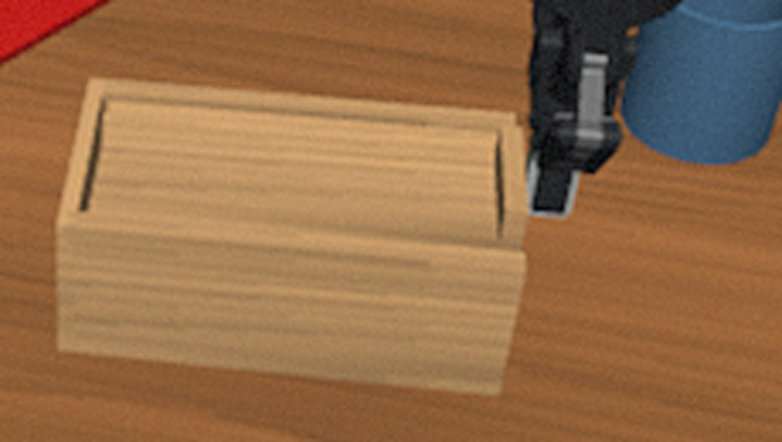

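Request:
play_rows([
  {"slide":[0,0,-0.02],"turn":[0,0,0]},
  {"slide":[-0.03,0,-0.03],"turn":[0,0,0]},
  {"slide":[-0.08,0,-0.04],"turn":[0,0,0]},
  {"slide":[-0.14,0.0,-0.05],"turn":[0,0,0]},
  {"slide":[-0.2,0,-0.06],"turn":[0,0,0]},
])

```text
time: 4.47
ee_pos: [0.4883, 0.3364, 0.2719]
tool_rot: [0.469, 0.529, -0.469, 0.529]
force: [0.6, 0.4, -0.2]
grip_width: 0.001
```

```bash
python3 lid.py c
```

```text
tcp box [0.1747 0.0007 0.2719] F [ 0.6  0.4 -0.2] 4.475
top bar top x 141 [0.09142206 0.09670312 0.10155054]
top lip x 587 [0.09681462 0.10027938]
scene bar top x 153 [0.09082959 0.09572529 0.10075025]
scene lip x 860 [0.09596552 0.09915661]
```

View pics/scene_c_c.png

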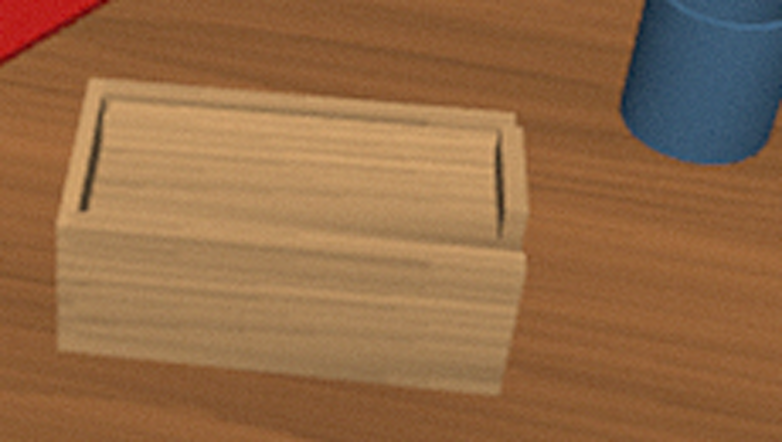

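View pics/top_c_c.png

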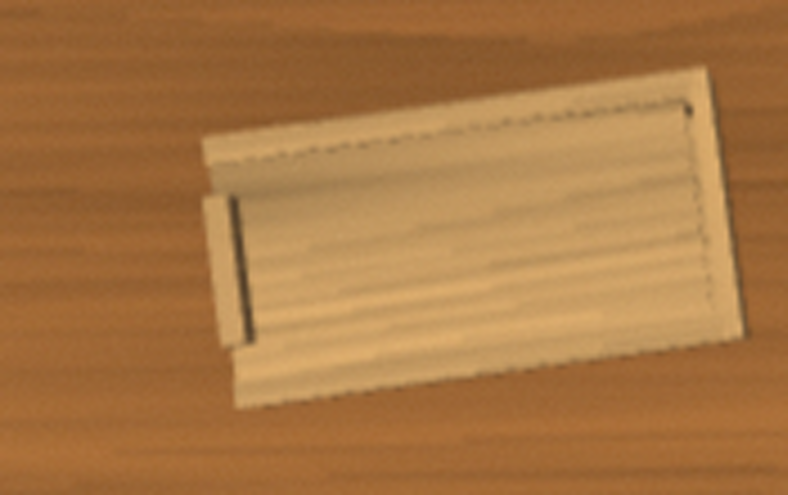

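Run:
```python
from g import *
from h import ray
for p,z in [((203,198),.092),((221,347),.092),((203,137),.08),((236,408),.08),((707,68),.08),((744,337),.08)]:
    q=ray('top',p[0]/4.5+140,p[1]/4.5+200,z); print(p,round((q-BO)@AX,4))
```

```text
(203, 198) 0.1003
(221, 347) 0.1006
(203, 137) 0.0998
(236, 408) 0.1002
(707, 68) -0.1059
(744, 337) -0.106
```

The lid is over the ridge, about 0.5–1.5 mm short of flush. I have time for one tiny nudge.

Request:
play_rows([
  {"slide":[0.06,0,0],"turn":[0,0,0]},
  {"slide":[0.12,0,0],"turn":[0,0,0]},
  {"slide":[0.17,0,0.015],"turn":[0,0,0]},
  {"slide":[0.2,0,0.03],"turn":[0,0,0]},
  {"slide":[0.2,0,0.04],"turn":[0,0,0]},
])

```text
time: 5.2
ee_pos: [0.4909, 0.2944, 0.0665]
tool_rot: [0.467, 0.53, -0.472, 0.528]
force: [-0.8, 0.3, 0.4]
grip_width: 0.0
```

Request:
play_rows([
  {"slide":[0,0,0.005],"turn":[0,0,0]},
  {"slide":[0,0,0.01],"turn":[0,0,0]},
  {"slide":[0,0,0.01],"turn":[0,0,0]},
  {"slide":[0,0,0.01],"turn":[0,0,0]},
])

```text
time: 5.7
ee_pos: [0.4953, 0.2857, 0.0712]
tool_rot: [0.47, 0.528, -0.469, 0.529]
force: [0.5, -0.3, 0.2]
grip_width: -0.004
```

```bash
python3 lid.py d
```

```text
tcp box [ 0.1235 -0.0004  0.0712] F [ 0.5 -0.3  0.2] 5.7
top bar top x 142 [0.0911298  0.09630815 0.10171579]
top lip x 591 [0.09841402 0.10067267]
scene bar top x 210 [0.09075111 0.09774455 0.13219288]
scene lip x 853 [0.09641118 0.09925609]
```

Request:
play_rows([
  {"slide":[0,0,0.005],"turn":[0,0,0]},
  {"slide":[0,0,0.009],"turn":[0,0,0]},
  {"slide":[0,0,0.011],"turn":[0,0,0]},
  {"slide":[0,0,0.0125],"turn":[0,0,0]},
  {"slide":[0,0,0.0125],"turn":[0,0,0]},
])

```text
time: 6.42
ee_pos: [0.4964, 0.2727, 0.0703]
tool_rot: [0.47, 0.529, -0.47, 0.529]
force: [-0.0, -0.8, 1.2]
grip_width: -0.0
```

Request:
play_rows([
  {"slide":[0,0,-0.01],"turn":[0,0,0]},
  {"slide":[-0.03,0,-0.03],"turn":[0,0,0]},
  {"slide":[-0.08,0,-0.04],"turn":[0,0,0]},
  {"slide":[-0.13,0,-0.04],"turn":[0,0,0]},
  {"slide":[-0.17,0,-0.04],"turn":[0,0,0]},
])

```text
time: 7.05
ee_pos: [0.4918, 0.3136, 0.243]
tool_rot: [0.47, 0.529, -0.469, 0.529]
force: [-0.9, 0.7, 0.0]
grip_width: -0.0
```

```bash
python3 lid.py e
python3 - <<'E'
from g import *
a=np.radians(123.4)
go([.5535,-.1735,.25],[np.cos(a),np.sin(a)])
E
```

```text
tcp box [ 1.517e-01 -2.000e-04  2.430e-01] F [-0.9  0.7  0. ] 7.05
top bar top x 142 [0.0895195  0.09392499 0.09968517]
top lip x 581 [0.09676938 0.09982356]
scene bar top x 148 [0.08892436 0.09380367 0.09890484]
scene lip x 866 [0.09624865 0.09922978]
  alt 1 [ 2.6773e+00 -1.5500e-02  1.5000e-03]
  alt -1 [-0.4642 -0.0011 -0.0114]
slide [-0.0044  0.0012  0.4917] turn [-0.4642 -0.0011 -0.0114]
axes [[0.01, 0.993, 0.118], [0.005, 0.118, -0.993], [-1.0, 0.011, -0.004]] p [0.4941 0.3146 0.2474] F [0.1 0.7 0.7] q [ 0.44  -0.057  1.695  0.     1.492  0.321] g 0.0005718967460200807 t 7.15
```

View pics/top_e_c.png

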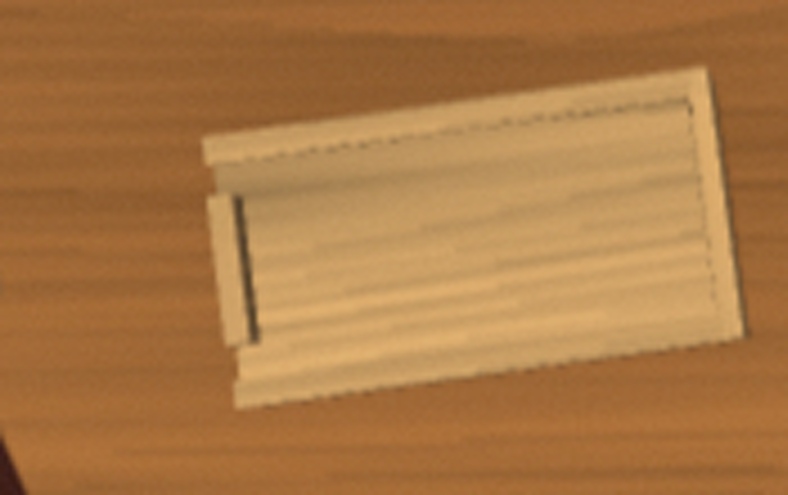

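The lid is now flush to within about 1 mm. Next is the sign, going high over the box.

Request:
play_rows([
  {"slide":[0,0,0.05],"turn":[-0.09,0,0]},
  {"slide":[0,0,0.11],"turn":[-0.18,0,0]},
  {"slide":[0,0,0.17],"turn":[-0.27,0,0]},
  {"slide":[0,0,0.23],"turn":[-0.36,0,0]},
  {"slide":[0,0,0.29],"turn":[-0.46,0,0]},
], hand=-1)

```text
time: 7.78
ee_pos: [0.5256, 0.0233, 0.2396]
tool_rot: [0.336, 0.623, -0.336, 0.622]
force: [1.0, -0.3, 0.6]
grip_width: 0.994
```

```bash
cat > s.py <<'E'
from g import *
import sys
a=np.radians(float(sys.argv[4])); go([float(v) for v in sys.argv[1:4]],[np.cos(a),np.sin(a)])
E
python3 s.py .554 -.1735 .22 123.4
```

```text
alt 1 [3.1405e+00 5.0000e-04 7.0000e-04]
  alt -1 [-0.0011 -0.0004  0.0003]
slide [ 0.0195 -0.0844  0.18  ] turn [-0.0011 -0.0004  0.0003]
axes [[-0.0, 0.835, 0.55], [0.0, 0.55, -0.835], [-1.0, -0.0, -0.0]] p [0.5256 0.0233 0.2396] F [ 1.  -0.3  0.6] q [-0.097 -0.191  1.831  0.     1.502 -0.679] g 0.9942431165688613 t 7.775
```

Request:
play_rows([
  {"slide":[0,-0.024,0.05],"turn":[0,0,0]},
  {"slide":[0,-0.048,0.1],"turn":[0,0,0]},
  {"slide":[0.01,-0.07,0.15],"turn":[0,0,0]},
  {"slide":[0.02,-0.084,0.18],"turn":[0,0,0]},
  {"slide":[0.02,-0.084,0.18],"turn":[0,0,0]},
])

```text
time: 8.4
ee_pos: [0.5531, -0.1733, 0.218]
tool_rot: [0.338, 0.623, -0.338, 0.62]
force: [0.4, -0.4, -0.1]
grip_width: 0.999
```

Request:
play_rows([
  {"slide":[0,0,0],"turn":[0,0,0]},
  {"slide":[0,0,0],"turn":[0,0,0]},
])

```text
time: 8.65
ee_pos: [0.554, -0.1708, 0.2206]
tool_rot: [0.336, 0.622, -0.336, 0.622]
force: [0.3, -0.3, -0.0]
grip_width: 1.001
```

```bash
python3 s.py .554 -.1735 .141 123.4
```

```text
alt 1 [ 3.1382e+00 -7.0000e-04 -4.0000e-04]
  alt -1 [-0.0034  0.0003 -0.0005]
slide [ 0.0796 -0.0015  0.0022] turn [-0.0034  0.0003 -0.0005]
axes [[0.001, 0.837, 0.548], [0.0, 0.548, -0.837], [-1.0, 0.0, 0.0]] p [ 0.554  -0.1708  0.2206] F [ 0.3 -0.3 -0. ] q [-0.428 -0.048  1.732  0.     1.457 -1.007] g 1.0012536974740032 t 8.65
```

Request:
play_rows([
  {"slide":[0.03,-0.001,0.001],"turn":[0,0,0]},
  {"slide":[0.06,-0.0015,0.002],"turn":[-0.003,0,0]},
  {"slide":[0.078,-0.0015,0.002],"turn":[-0.003,0,0]},
  {"slide":[0.078,-0.0015,0.002],"turn":[-0.003,0,0]},
  {"slide":[0.078,-0.0015,0.002],"turn":[-0.003,0,0]},
])

```text
time: 9.28
ee_pos: [0.5545, -0.1746, 0.1438]
tool_rot: [0.336, 0.622, -0.336, 0.623]
force: [-0.4, 0.5, 0.0]
grip_width: 1.0
```

```bash
python3 s.py .554 -.1735 .142 123.4
python3 - <<'E'
from plant import cams
import cv2
p,d=cams.read_camera('scene'); cv2.imwrite('pics/s2.png',cv2.resize(p[100:290,90:290],None,fx=3,fy=3))
E
```

```text
alt 1 [ 3.14e+00 -1.90e-03 -3.00e-03]
  alt -1 [-0.0016  0.0019 -0.0012]
slide [ 0.0018  0.0002 -0.0012] turn [-0.0016  0.0019 -0.0012]
axes [[0.002, 0.836, 0.549], [-0.001, 0.549, -0.836], [-1.0, 0.001, 0.002]] p [ 0.5545 -0.1746  0.1438] F [-0.4  0.5  0. ] q [-0.433  0.018  1.799  0.     1.323 -1.014] g 0.9995948236744568 t 9.275
```

View pics/s2.png

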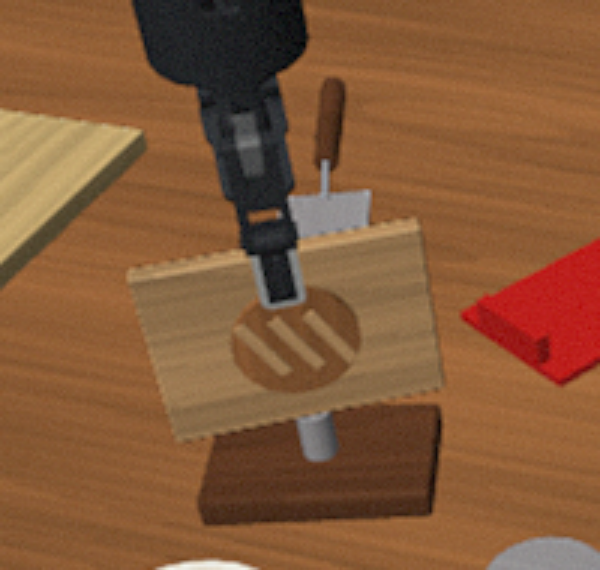

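The scene crop shows the open fingers straddling the board's top edge, one finger in front of the loaf face at about (280,275). Closing now.

Request:
play_rows([
  {"slide":[0,0,0],"turn":[0,0,0]},
  {"slide":[0,0,0],"turn":[0,0,0]},
  {"slide":[0,0,0],"turn":[0,0,0]},
  {"slide":[0,0,0],"turn":[0,0,0]},
  {"slide":[0,0,0],"turn":[0,0,0]},
], hand=1, grip_force=40)

```text
time: 9.95
ee_pos: [0.5539, -0.1744, 0.1425]
tool_rot: [0.336, 0.622, -0.336, 0.622]
force: [0.4, 1.7, 1.3]
grip_width: 0.13
```

```bash
python3 s.py .554 -.1735 .142 123.4
```

```text
alt 1 [ 3.1397e+00 -1.2000e-03 -2.0000e-04]
  alt -1 [-0.0018  0.0001 -0.0007]
slide [ 0.0005  0.0006 -0.0007] turn [-0.0018  0.0001 -0.0007]
axes [[0.001, 0.836, 0.549], [0.0, 0.549, -0.836], [-1.0, 0.001, 0.0]] p [ 0.5539 -0.1744  0.1425] F [0.4 1.7 1.3] q [-4.330e-01  1.900e-02  1.800e+00  1.000e-03  1.323e+00 -1.015e+00] g 0.12956706404745164 t 9.95
```

Request:
play_rows([
  {"slide":[0,0,0],"turn":[0.1,0,0]},
  {"slide":[0,0,0],"turn":[0.24,0,0]},
  {"slide":[0,0,0],"turn":[0.38,0,0]},
  {"slide":[0,0,0],"turn":[0.52,0,0]},
  {"slide":[0,0,0],"turn":[0.66,0,0]},
])

```text
time: 10.58
ee_pos: [0.5534, -0.1745, 0.1425]
tool_rot: [-0.52, -0.479, 0.521, -0.479]
force: [-1.4, 0.7, 2.0]
grip_width: 0.128
```

Request:
play_rows([
  {"slide":[0,0,0],"turn":[0.14,0,0]},
  {"slide":[0,0,0],"turn":[0.28,0,0]},
  {"slide":[0,0,0],"turn":[0.42,0,0]},
  {"slide":[0,0,0],"turn":[0.56,0,0]},
  {"slide":[0,0,0],"turn":[0.7,0,0]},
])

```text
time: 11.2
ee_pos: [0.5528, -0.1743, 0.1425]
tool_rot: [-0.652, -0.272, 0.654, -0.271]
force: [-4.2, 1.1, 2.6]
grip_width: 0.13
```

```bash
python3 s.py .554 -.174 .142 -70.83
python3 - <<'E'
from plant import cams
import cv2
p,d=cams.read_camera('scene'); cv2.imwrite('pics/s3.png',cv2.resize(p[100:290,90:290],None,fx=3,fy=3))
E
```

```text
alt 1 [-1.1179e+00 -1.0000e-04  2.5000e-03]
  alt -1 [2.0237e+00 2.9000e-03 1.0000e-04]
slide [ 0.0005  0.0006 -0.001 ] turn [-1.1179e+00 -1.0000e-04  2.5000e-03]
axes [[-0.002, 0.709, -0.706], [0.001, -0.706, -0.709], [-1.0, -0.002, 0.001]] p [ 0.5528 -0.1743  0.1425] F [-4.2  1.1  2.6] q [-0.434  0.018  1.8   -0.     1.325  0.35 ] g 0.13006924392463062 t 11.2
```

View pics/s3.png

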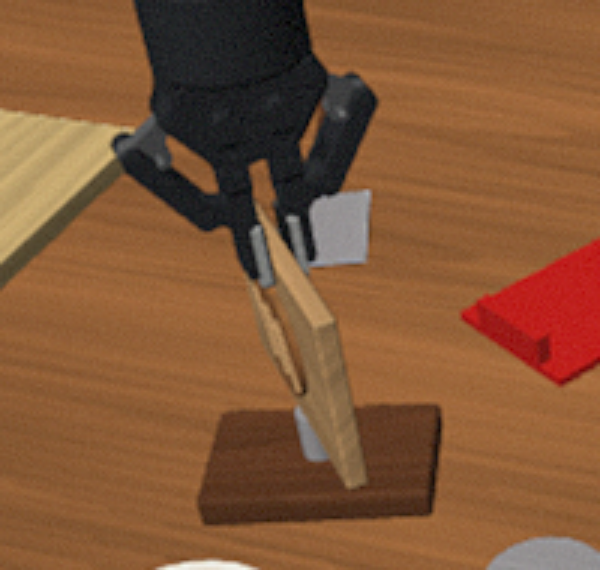

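The board turns with the gripper (loaf face now to the left). 2.02 rad is left.

Request:
play_rows([
  {"slide":[0,0,0],"turn":[0.14,0,0]},
  {"slide":[0,0,0],"turn":[0.28,0,0]},
  {"slide":[0,0,0],"turn":[0.42,0,0]},
  {"slide":[0,0,0],"turn":[0.56,0,0]},
  {"slide":[0,0,0],"turn":[0.7,0,0]},
])

```text
time: 11.88
ee_pos: [0.5526, -0.1738, 0.1424]
tool_rot: [-0.705, -0.032, 0.707, -0.031]
force: [-4.8, 3.7, 4.9]
grip_width: 0.13
```

Request:
play_rows([
  {"slide":[0,0,0],"turn":[0.14,0,0]},
  {"slide":[0,0,0],"turn":[0.28,0,0]},
  {"slide":[0,0,0],"turn":[0.42,0,0]},
  {"slide":[0,0,0],"turn":[0.56,0,0]},
  {"slide":[0,0,0],"turn":[0.7,0,0]},
])

```text
time: 12.5
ee_pos: [0.5528, -0.1732, 0.1425]
tool_rot: [-0.673, 0.212, 0.676, 0.213]
force: [-4.5, 5.7, 4.4]
grip_width: 0.132
```

```bash
python3 s.py .554 -.174 .142 -70.83
```

```text
alt 1 [-2.5157e+00  5.0000e-04  5.2000e-03]
  alt -1 [ 6.259e-01  4.000e-03 -4.000e-04]
slide [ 0.0005 -0.0001 -0.0015] turn [ 6.259e-01  4.000e-03 -4.000e-04]
axes [[-0.003, -0.573, -0.819], [0.003, -0.819, 0.573], [-1.0, -0.001, 0.004]] p [ 0.5528 -0.1732  0.1425] F [-4.5  5.7  4.4] q [-0.433  0.018  1.801  0.002  1.327  1.748] g 0.1317716846757155 t 12.5
```

Request:
play_rows([
  {"slide":[0,0,0],"turn":[0.14,0,0]},
  {"slide":[0,0,0],"turn":[0.28,0,0]},
  {"slide":[0,0,0],"turn":[0.42,0,0]},
  {"slide":[0,0,0],"turn":[0.55,0,0]},
  {"slide":[0,0,0],"turn":[0.625,0,0]},
])

```text
time: 13.12
ee_pos: [0.5532, -0.1729, 0.1425]
tool_rot: [-0.576, 0.408, 0.578, 0.41]
force: [-3.1, 6.1, 4.2]
grip_width: 0.128
```

Request:
play_rows([
  {"slide":[0,0,0],"turn":[0,0,0]},
  {"slide":[0,0,0],"turn":[0,0,0]},
])

```text
time: 13.38
ee_pos: [0.5532, -0.1729, 0.1425]
tool_rot: [-0.576, 0.408, 0.579, 0.409]
force: [-3.7, 5.7, 4.2]
grip_width: 0.129
```

```bash
python3 s.py .554 -.174 .142 -70.83
python3 - <<'E'
from plant import cams
import cv2
p,d=cams.read_camera('scene'); cv2.imwrite('pics/s4.png',cv2.resize(p[100:290,90:290],None,fx=3,fy=3))
E
```

```text
alt 1 [-3.1363e+00  5.0000e-04  6.0000e-03]
  alt -1 [ 0.0053  0.0038 -0.0003]
slide [ 0.0005 -0.0004 -0.0013] turn [ 0.0053  0.0038 -0.0003]
axes [[-0.002, -0.943, -0.333], [0.003, -0.333, 0.943], [-1.0, 0.0, 0.004]] p [ 0.5532 -0.1729  0.1425] F [-3.7  5.7  4.2] q [-0.433  0.018  1.8    0.003  1.326  2.369] g 0.1291992016658067 t 13.375
```

View pics/s4.png

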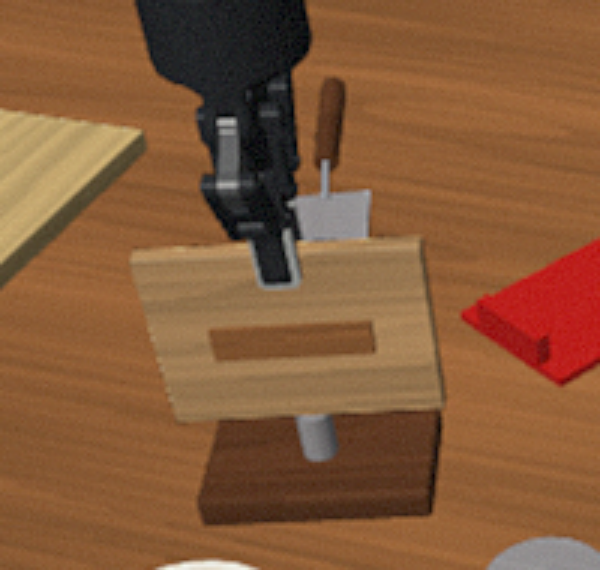

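The barred face now looks to the customers. I'll open, rise and measure how square it is.

Request:
play_rows([
  {"slide":[0,0,0],"turn":[0,0,0]},
  {"slide":[0,0,0],"turn":[0,0,0]},
  {"slide":[0,0,0],"turn":[0,0,0]},
  {"slide":[0,0,0],"turn":[0,0,0]},
], hand=-1)

```text
time: 13.92
ee_pos: [0.5536, -0.1747, 0.1423]
tool_rot: [0.577, -0.409, -0.577, -0.409]
force: [-0.2, -0.3, -0.2]
grip_width: 0.956
```

Request:
play_rows([
  {"slide":[-0.04,0,0],"turn":[0,0,0]},
  {"slide":[-0.09,0,0],"turn":[0,0,0]},
  {"slide":[-0.09,-0.06,0.03],"turn":[0,0,0]},
  {"slide":[-0.09,-0.12,0.07],"turn":[0,0,0]},
  {"slide":[-0.09,-0.15,0.12],"turn":[0,0,0]},
])

```text
time: 14.55
ee_pos: [0.6543, -0.0192, 0.2324]
tool_rot: [0.577, -0.409, -0.576, -0.409]
force: [0.5, -1.1, -0.1]
grip_width: 1.002
```

```bash
python3 s.py .554 -.174 .142 -70.83
cat > sg.py <<'E'
import numpy as np,cv2,sys
from h import *
c=np.array([.553,-.1735])
for n in('top','scene'):
    im,d=cams.read_camera(n); cv2.imwrite(f'pics/{n}_{sys.argv[1]}.png',im)
    if n=='top': cv2.imwrite(f'pics/sg_{sys.argv[1]}.png',cv2.resize(im[180:270,370:490],None,fx=6,fy=6,interpolation=cv2.INTER_CUBIC))
    P=cloud(n,d).reshape(-1,3)
    m=(abs(P[:,2]-.160)<.004)&(np.linalg.norm(P[:,:2]-c,axis=1)<.09); Q=P[m]
    q=Q[:,:2]-Q[:,:2].mean(0); v=np.linalg.svd(q)[2][0]; print(n,'bd',len(Q),Q.mean(0),np.degrees(np.arctan2(v[1],v[0])),np.ptp(q@v))
E
python3 sg.py f
```

```text
alt 1 [-3.1398e+00 -1.1000e-03 -8.0000e-04]
  alt -1 [ 0.0018 -0.0005  0.0007]
slide [ 0.0903  0.1459 -0.113 ] turn [ 0.0018 -0.0005  0.0007]
axes [[0.001, -0.944, -0.33], [-0.0, -0.33, 0.944], [-1.0, -0.001, -0.001]] p [ 0.6543 -0.0192  0.2324] F [ 0.5 -1.1 -0.1] q [-0.143  0.12   1.539 -0.     1.481  2.662] g 1.0019898677583399 t 14.55
top bd 602 [ 0.55330688 -0.17260154  0.16080733] 109.41525349908802 0.15000282490039296
scene bd 548 [ 0.55539816 -0.17461921  0.15917115] -70.49111769815511 0.14633457420703497
```

View pics/sg_f.png

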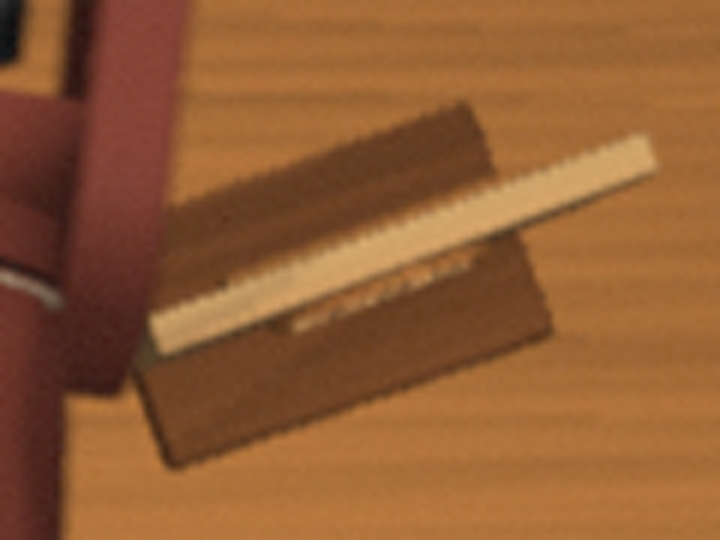

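The board is within about 0.3° of the foot (109.4° against 109.2°). I'll take a last look at everything, including the lid.

```bash
python3 lid.py z
python3 - <<'E'
import cv2
a=cv2.imread('pics/top0.png');b=cv2.imread('pics/top_z.png')
d=cv2.absdiff(a,b).max(2)
for n,(x,y,w,h) in dict(cutter=(180,110,110,65),jar=(300,130,45,55),bowl=(380,98,70,70),red=(315,280,105,125)).items(): print(n,(d[y:y+h,x:x+w]>40).sum())
E
```

```text
tcp box [-0.1936 -0.1225  0.232 ] F [ 0.3  0.1 -0.3] 14.65
top bar top x 156 [0.08936724 0.09419742 0.09964214]
top lip x 498 [0.09831332 0.10035488]
scene bar top x 149 [0.08902256 0.09366107 0.09889963]
scene lip x 870 [0.09601007 0.09921384]
cutter 0
jar 1000
bowl 1166
red 4296
```

View pics/scene_z.png

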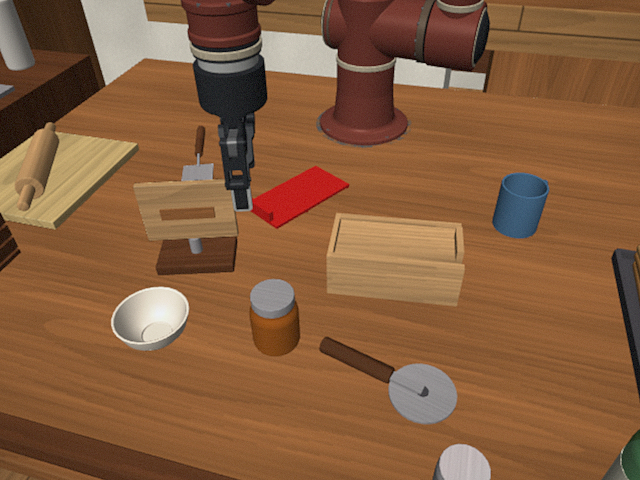

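The scene view matches the first one for the jar (274,318), bowl (150,320), cutter and red plate. The differences in the top view come from the arm covering them. The lid is flush, the bar faces the customers and the arm is clear.

```bash
python3 -c "
from plant import job;print(job.hand_in())"
```

```text
the job is handed in; nothing more can be done
None
```

I finished both parts in the order asked and handed the job in at about 15 s, with the arm touching nothing.

- **Lid:** I pushed it over the ridge with closed fingers, then nudged it 1–2 mm more. In the last check its end was flush to slightly past, by 0–1 mm. The depth readings put it at x = 98.9–99.6 mm of the box, against 100 mm for home.
- **Sign:** I gripped the top edge of the board and turned it about 194° clockwise, seen from above. The barred face now looks to the customers. The board lies at 109.4–109.5° and its foot at 109.2°, so it is square to within about 0.3°.
- **Other items:** In the scene picture the jar, bowl, cutter and red look-alike are where they started. My image comparison from the top camera confirmed only the cutter. It flagged changes at the jar, bowl and red plate; I put those down to the arm covering them, so for these I relied on the scene picture alone.

The wrist force readings between moves stayed under 10 N throughout.

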